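# Close and pump down the vacuum tea jar

## Task

Close up the vacuum tea jar: take the scoop off its mouth and lay it gently, flat, inside the shallow tray (do not drop it), then swing the lid shut until it snaps home on its catch. Then pump the jar with the plunger in its lid: at least two full strokes, each pressed right down to the stop for a moment and let fully back up. Leave the scoop in its tray, the lid shut and the plunger up, and do not knock or shift the other things on the bench.

Things in the scene. Friction and masses are not known exactly. Their poses are not given: they have to be found in the camera images.
- jar: Steel tea jar fixed to the bench: 120 mm across, wall 3.5 mm, rim at 125 mm, foot 144 mm across. Origin: centre of its underside. Its +x axis points horizontally from the jar's front (spring catch, reaching 95 mm out from the axis, up to 120 mm high) to the hinge; z up.
- lid_hinge (a point): Centre of the lid's hinge pin, at (66, 0, 128) mm in the jar's frame; the pin runs along the jar's y axis.
- lid (a joint): Lid angle in rad: 0 = shut and seated, 1.57 = standing upright over the hinge, at most 1.9. The lid is a steel disc 128 mm across, 6 mm thick, its centre 66 mm from the hinge pin (underside level with the pin when shut); it stays where it is left. A tongue under its front edge meets the sprung catch at about 0.1 rad and snaps past it at about 0.05 rad: some 5 to 12 N on the front of the lid.
- lid_front (a point): Point on the lid's outer (top) face, 50 mm from the lid's centre towards its front edge, 116 mm from the hinge pin: clear of the plunger, a good place to push. Moves with the lid.
- plunger (a joint): Pump plunger travel in m: 0 = up, 0.014 = down on its stop. The spring takes 4 N to start and 11 N at the stop and brings it back up.
- plunger_top (a point): Centre of the top of the plunger's round head (48 mm across, 12 mm thick), which stands up from the centre of the lid's outer face: its top is 36 mm above that face when up, 22 mm when down. When the lid stands open the head points away from the jar's front. With the lid shut it is at 170 mm height (plunger up). z axis: outward normal of the lid.
- scoop: White plastic scoop, 200 mm long, about 90 g, with a flat underside, starts lying across the jar's mouth. Origin: on the underside, where handle and bowl meet (about the centre of mass). Bowl to +x: 75 mm long, 56 mm wide, 28 mm high. Handle to -x: bar 125 mm long, 18 mm wide, 22 mm high (z 0 to 22 mm). z up.
- scoop_mid (a point): Middle of the scoop's length on its underside, 25 mm from the origin towards the handle.
- tray: Shallow open aluminium tray fixed to the bench, 240 mm (its x) by 100 mm (its y), 18 mm high, walls and floor 4 mm thick. Origin: centre of its underside. The scoop may lie in it either way round.
- tray_floor (a point): Centre of the tray's inner floor (inside 232 by 92 mm), same axes as the tray.
- rack: Bystander, fixed: wooden slotted rack 200 mm (its x) by 110 mm (y) with five aluminium plates standing in it across x, 150 mm in diameter, top at 158 mm. Origin: centre of its underside.
- cup: Bystander, loose: red enamel cup, 80 mm across, 80 mm high. Origin: centre of its underside.
- burner: Bystander, loose: clay incense burner, 78 mm across, 74 mm high. Origin: centre of its underside.
- tin: Bystander, loose: aluminium tin, 66 mm across, 95 mm high. Origin: centre of its underside.
- plain_jar: Bystander, loose: smaller closed steel jar with a fixed knob (no plunger), 104 mm across, 128 mm high, at the back. Origin: centre of its underside.
- mug: Bystander, loose: white mug, 80 mm across, 90 mm high, at the back. Origin: centre of its underside.
- bowl: Bystander, loose: aluminium bowl, 130 mm across, 55 mm high, at the back. Origin: centre of its underside.

How it is judged:
By the outcome, as a careful person would: the job done as asked, in the order asked, and still so for the second after the job is handed in, with the robot touching nothing.
It also fails if it takes over 67 s, if anything falls off the work surface, if the arm or the gripper's body presses on something with over 40 N, if the wrist force passes 120 N, or if a joint passes its speed limit or range.

## Robot

A 6-joint arm with a two-finger parallel gripper is mounted at the origin on the work surface. World frame = base frame: x ahead of the robot, y to its left, z up, the work surface at z = 0. Lengths are in m, angles in rad, forces in N, time in s.
With the tool pointing down it reaches from about 0.275 to 0.875 m from the base axis. Payload 12.5 kg.
Tool frame: the origin (TCP) lies on the centre line of the jaws, within the pads' length; the fingertips stand 17 mm ahead of it and the grasp point (between the pads) lies 2 mm behind it; z points along the fingers, y is the direction in which the jaws open and shut (so a half turn about z gives the same grasp; the last joint's range is limited). The gripper opens to 85 mm and grips with 20 to 120 N. Pads are 22 mm wide; open, the fingers measure 114 mm over their backs; the gripper's body (76 mm by 85 mm) begins 54 mm behind the grasp point. The pads swing forward as they close: fully open they stand 13 mm farther back than shut.
Start: joints at [1.065, 0.351, 1.652, -0, 1.139, -0.085], TCP at [0.225, 0.502, 0.248] pointing down, gripper open.
Joint ranges: [-2.75, 2.75], [-0.79, 2.1], [0.01, 2.65], [-1.57, 4.71], [0.07, 3.14], [-2.87, 2.87]. Speed limits (rad/s): [2.22, 2.22, 2.79, 3.14, 3.14, 3.14].

## Interface

Orientations are given as a unit quaternion [w, x, y, z].
In Python, from workcell import r, imaging gives the robot as it stands. The module is installed in compiled form; this text tells all that it offers.
- The arm moves only by the shell command python3 -m jog 'ROWS' [FORCE]. ROWS is JSON, a list of rows, each a list of 7 numbers: the shift along the tool's x, y, z in m, then the turn, a rotation vector about the tool's x, y, z in degrees, then the opening, from -1 (shut) to 1 (fully open), so that 0 is half open. A call has 1 to 20 rows; each row shifts and turns the commanded pose from where the row before left it, along the tool's axes as they then stand; what a row does not reach is not made up. A row lasts 1/10 s, in which the tool goes at most 50 mm and 8.59 degrees, less where a joint would pass 70% of its speed; a pose out of reach is approached as far as the arm can. A call with a gripper value outside its range is refused whole. The fingers move at their own pace and stop on an object; FORCE is the grip in N (left out, the last holds). Time passes only in rows, so rows that do not move let the fingers close. It gives the time, the measured TCP pose, the force and the opening at its end, in the units of the state.
- r.state(): the state, without advancing time (a new reading comes with each control period).
- imaging.snapshot(name): name is "side" or "top" or "wrist"; returns (picture, depth): 420x560x3 uint8, red, green, blue; 420x560 float32, m along the optical axis (not along the pixel's ray), 0 where there is no reading.
- imaging.calibration(name): a dict with "mtx" (3x3 intrinsics, pixels), "pose" (4x4, takes a point from camera to world coordinates). Camera axes: x right, y up, looking along -z (the intrinsics and any distortion apply to the point x, -y, -z); pixel columns grow to the right and rows downward; lengths in m; the calibration is good to about 2 mm. A picture is of the moment at which its call begins: read the wrist's pose just before it. calibration takes no time and is no camera call; for the wrist camera it gives the pose at the moment of the call.
- r.close_job(): hands the job in, once; it reports no verdict.
The state is a dict: "time": time; "qpos": joint angles; "joint_velocities": joint speeds; "effort": joint torques, N m; "tcp_pos": TCP position; "tcp_rot": TCP orientation; "wrist_force": force on the tool from outside, world axes, zero at the start; "ft_torque": the same for the moment, N m; "grip_width": finger opening in m.
Only numpy, scipy, OpenCV 4.12 (cv2) and the standard library are available. Lean on these libraries where they do the work, as an engineer would, in place of code of your own. Each camera call takes 0.05 s, during which the arm holds its last target. There are 200 camera calls.

## Working session

There is one attempt and no reset: what is moved stays moved. The work goes in short steps, Python scripts to look and compute and a shell command to move; the robot and the scene stay as the last step left them, time stands still between calls to the robot, and variables do not carry over. Pictures are saved under pics/ and viewed, about 8 in all and at most 12, crops included, and the job is handed in when it is done.

```bash
mkdir -p pics; cat > h.py <<'E'
import numpy as np, cv2
from workcell import r, imaging
from scipy.spatial.transform import Rotation as R
def snap(n):
    c=imaging.calibration(n); p,d=imaging.snapshot(n)
    np.savez(f'{n}.npz',p=p,d=d,m=c['mtx'],T=c['pose']); return p,d
def cloud(n):
    f=np.load(f'{n}.npz'); d=f['d']; m=f['m']; T=f['T']
    v,u=np.mgrid[:d.shape[0],:d.shape[1]]
    P=np.stack([(u-m[0,2])/m[0,0]*d,-(v-m[1,2])/m[1,1]*d,-d],-1)
    W=P@T[:3,:3].T+T[:3,3]; W[d==0]=np.nan; return f['p'],W
def rot(): 
    q=r.state()['tcp_rot']; return R.from_quat([q[1],q[2],q[3],q[0]])
E
python3 - <<'E'
from h import *
for n in("top","side"):
    p,d=snap(n); c=imaging.calibration(n); print(n,{k:(np.round(v,3).tolist() if hasattr(v,'shape') else v) for k,v in c.items()})
    cv2.imwrite(f'pics/{n}0.png',cv2.cvtColor(p,cv2.COLOR_RGB2BGR))
print(r.state())
E
```

```text
top {'mtx': [[422.173, 0.0, 274.023], [0.0, 422.173, 200.705], [0.0, 0.0, 1.0]], 'pose': [[0.025, 0.994, -0.104, 0.471], [-0.999, 0.027, 0.021, 0.006], [0.024, 0.103, 0.994, 1.068], [0.0, 0.0, 0.0, 1.0]]}
side {'mtx': [[379.116, 0.0, 278.608], [0.0, 379.116, 207.478], [0.0, 0.0, 1.0]], 'pose': [[0.733, 0.388, -0.558, 0.115], [-0.68, 0.439, -0.587, -0.523], [0.017, 0.81, 0.586, 0.617], [0.0, 0.0, 0.0, 1.0]]}
{'time': 0.1, 'qpos': array([ 1.06540406e+00,  3.51176231e-01,  1.65232285e+00,  5.02844684e-06,
        1.13912352e+00, -8.46293388e-02]), 'joint_velocities': array([-2.32543634e-04,  4.06142088e-04, -3.76770848e-03, -1.53356159e-03,
       -6.57075653e-05,  6.75745058e-04]), 'effort': array([-9.71958289e-04, -5.06845021e+01, -2.91876483e+01, -1.51589215e-04,
        2.65899136e-03, -1.51523943e-05]), 'tcp_pos': array([0.2245111 , 0.50179601, 0.24782977]), 'tcp_rot': array([-1.51912603e-04,  2.08833972e-01,  9.77950974e-01, -4.92060843e-04]), 'wrist_force': array([-0.10743856, -1.51181011,  0.01080829]), 'ft_torque': array([-0.00736759,  0.00396005,  0.02745483]), 'grip_width': 0.08544981400554523}
```

View pics/top0.png

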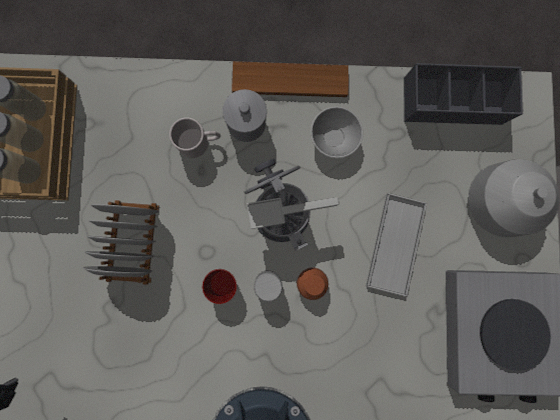

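View pics/side0.png

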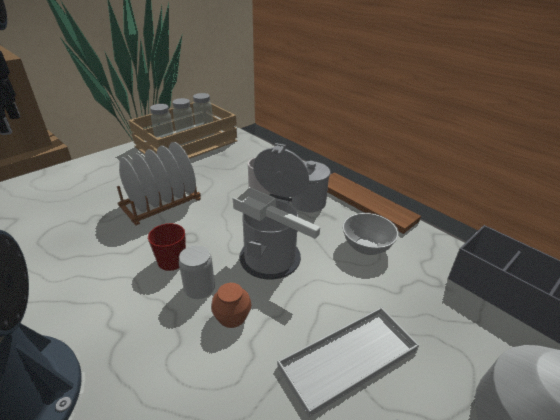

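The top view shows the jar at about (280,212), with its lid upright to the rear at (272,178) and its catch at (300,243). The scoop lies across the mouth with its bowl at (265,213) and handle end at (337,203). The tray is at (397,247). The cup, tin and burner stand in front of the jar; the mug, plain jar and bowl are behind it.

```bash
python3 - <<'E'
from h import *
p,W=cloud("top")
c=cv2.resize(p[150:310,230:440],None,fx=3.8,fy=3.75,interpolation=cv2.INTER_CUBIC)
c=np.clip(c.astype(float)*1.5,0,255).astype(np.uint8)
cv2.imwrite('pics/topcrop.png',cv2.cvtColor(c,cv2.COLOR_RGB2BGR))
# scoop: bright px, z 0.125-0.165
g=p.min(-1).astype(int); z=W[...,2]
reg=np.zeros(z.shape,bool); reg[185:235,240:345]=1
h=reg&(z>.135)&(z<.175)
ys,xs=np.where(h); print('scoop px',len(xs),xs.min(),xs.max(),ys.min(),ys.max())
print('top heights: handle', W[205,325],W[204,310],W[203,333],'bowl',W[213,265],W[213,252])
# handle
hh=h&(np.mgrid[:420,:560][1]>292)
Q=W[hh]; print('handle n',len(Q),np.median(Q[:,2])); 
(cx,cy),(w,l),a=cv2.minAreaRect((Q[:,:2]*1000).astype(np.float32)); print('handle rect',cx,cy,w,l,a)
print('min y pt',Q[Q[:,1].argmin()])
# tray
reg=np.zeros(z.shape,bool); reg[185:305,360:430]=1
t=reg&(z>.011)&(z<.03); 
(cx,cy),(w,l),a=cv2.minAreaRect((W[t][:,:2]*1000).astype(np.float32)); print('tray',cx,cy,w,l,a,t.sum())
print('tray floor z',W[247,397],W[300,330],W[180,370])
for n,(u,v) in dict(cup=(219,287),tin=(268,286),burner=(312,283),bowl=(337,134),pj=(245,112),mug=(188,134),jarc=(300,243),rack=(125,240)).items(): print(n,W[v,u])
E
```

```text
scoop px 661 247 339 185 228
top heights: handle [ 0.56059137 -0.12564514  0.1479042 ] [ 0.56162785 -0.09230142  0.15077463] [ 0.56516512 -0.14273041  0.15095467] bowl [0.54071839 0.00555714 0.13186186] [0.54006396 0.03445331 0.13043536]
handle n 391 0.14837332531537473
handle rect 561.5812377929688 -104.775146484375 17.987957000732422 103.43597412109375 11.182716369628906
min y pt [ 0.56590748 -0.15658415  0.14719548]
tray 481.4123840332031 -326.6567687988281 102.71883392333984 240.21878051757812 77.0324935913086 629
tray floor z [ 0.47304674 -0.3295345   0.00443318] [ 0.33780686 -0.16192011  0.00132535] [ 0.64238795 -0.26158223  0.00173803]
cup [0.36383508 0.11431094 0.00463447]
tin [ 0.37769823 -0.00569575  0.09563565]
burner [ 0.38502707 -0.10774562  0.07690691]
bowl [ 0.7583262  -0.17413136  0.00969116]
pj [0.77139574 0.0574863  0.12707319]
mug [0.74763613 0.20801176 0.00558353]
jarc [ 0.47640119 -0.07487022  0.11617621]
rack [0.47333549 0.30466313 0.14977156]
```

View pics/topcrop.png

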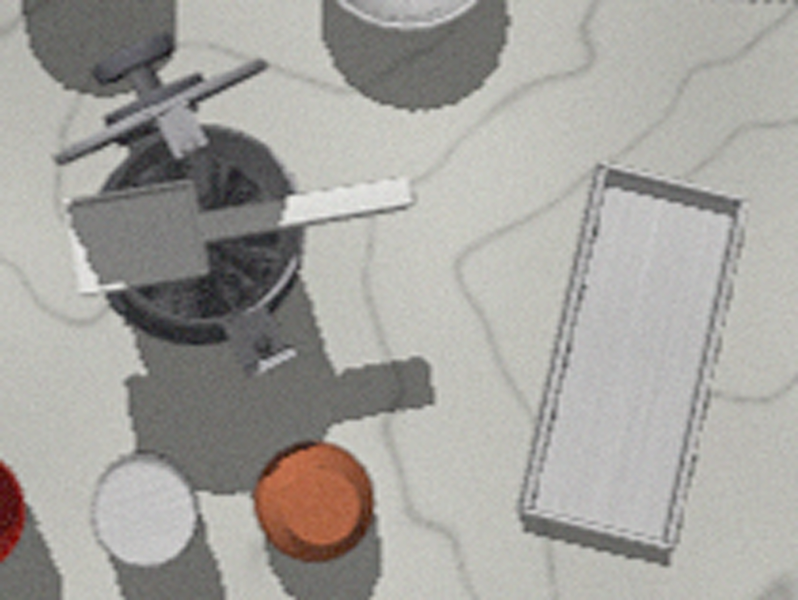

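The crop shows the bowl at crop (140,235), the handle end at (410,190), and the catch tip at (280,360). The lid's edge runs from (60,160) to (265,65), and the tray corners are at (600,165), (745,205), (670,560) and (522,525). I'll refine the jar axis, then plan the grasp.

```bash
cat >> h.py <<'E'
def plan(t,ang,n=None):
    """shift (mm, tool axes after turn) and turn (deg rotvec) to reach pos t, tool down, tool y at world angle ang deg"""
    s=r.state(); y=np.array([np.cos(np.radians(ang)),np.sin(np.radians(ang)),0]); z=np.array([0,0,-1.])
    G=R.from_matrix(np.stack([np.cross(y,z),y,z],1)); A=rot()
    print('tcp',s['tcp_pos'].round(4),'turn deg',np.degrees((A.inv()*G).as_rotvec()).round(2),'shift mm',(1000*G.inv().apply(np.array(t)-s['tcp_pos'])).round(1))
E
python3 - <<'E'
from h import *
from scipy.optimize import least_squares
for n,reg in(('top',(slice(175,255),slice(240,320))),('side',(slice(140,260),slice(230,320)))):
    p,W=cloud(n); Q=W[reg].reshape(-1,3); 
    k=(abs(Q[:,2]-.125)<.004)&(np.hypot(Q[:,0]-.56,Q[:,1]+.033)<.075); P=Q[k]
    f=lambda c:np.hypot(P[:,0]-c[0],P[:,1]-c[1])-.058
    s=least_squares(f,[.56,-.033],loss='soft_l1',f_scale=.002); print(n,'rim',s.x,k.sum(),np.median(abs(s.fun)))
    # lid points
    c=s.x; L=Q[(Q[:,2]>.16)&(Q[:,2]<.29)&((Q[:,:2]-c)@[.907,.42]>.045)&(np.hypot(*(Q[:,:2]-c).T)<.18)]
    print(len(L),L.min(0),L.max(0))
    if n=='side':
        m,C=L.mean(0),None
        for i in range(5):
            m=L.mean(0); u,sv,v=np.linalg.svd(L-m); e=abs((L-m)@v[2]); L=L[e<max(.004,1.5*np.median(e))]
        print('lid plane n',v[2],'mean',m,len(L), 'lid angle',np.degrees(np.arctan2(v[2][1],v[2][0])))
        print('top pt',L[L[:,2].argmax()])
    else:
        C=Q[(abs(Q[:,2]-.115)<.012)&(np.hypot(*(Q[:,:2]-c).T)>.075)&((Q[:,:2]-c)@[.907,.42]<-.06)]; 
        dd=np.hypot(*(C[:,:2]-c).T); print('catch',len(C),dd.max(),C.mean(0),'dir',np.degrees(np.arctan2(*(-(C.mean(0)[:2]-c))[::-1])))
plan([.553,-.062,.30],11.2)
E
```

```text
top rim [ 0.55184807 -0.03814574] 402 0.0038262228642545436
251 [ 0.57512965 -0.03445648  0.16414167] [0.61796447 0.04794653 0.27075178]
catch 60 0.09448023743450107 [ 0.4728608  -0.07581232  0.11944349] dir 25.495030768053777
side rim [ 0.55195352 -0.03801346] 381 0.002514253071388979
1812 [ 0.57462437 -0.06704494  0.16001965] [0.63738094 0.04823349 0.26871944]
lid plane n [0.88463834 0.455981   0.09744917] mean [ 0.6043274  -0.01186961  0.20669401] 1761 lid angle 27.268543769971973
top pt [ 0.59573702 -0.01159985  0.26871944]
tcp [0.2245 0.5018 0.2478] turn deg [-6.000e-02  2.000e-02  5.469e+01] shift mm [-616.9  212.7  -52.2]
```

```bash
python3 -m jog '[[0,0,-0.0075,0,0,7.81,0],[0,0,-0.0075,0,0,7.81,0],[0,0,-0.0075,0,0,7.81,0],[0,0,-0.0075,0,0,7.81,0],[0,0,-0.0075,0,0,7.81,0],[0,0,-0.0075,0,0,7.81,0],[0,0,-0.0075,0,0,7.81,0]]' 50
python3 -m jog '[[-0.0393,0.0133,0,0,0,0,0],[-0.0393,0.0133,0,0,0,0,0],[-0.0393,0.0133,0,0,0,0,0],[-0.0393,0.0133,0,0,0,0,0],[-0.0393,0.0133,0,0,0,0,0],[-0.0393,0.0133,0,0,0,0,0],[-0.0393,0.0133,0,0,0,0,0],[-0.0393,0.0133,0,0,0,0,0],[-0.0393,0.0133,0,0,0,0,0],[-0.0393,0.0133,0,0,0,0,0],[-0.0393,0.0133,0,0,0,0,0],[-0.0393,0.0133,0,0,0,0,0],[-0.0393,0.0133,0,0,0,0,0],[-0.0393,0.0133,0,0,0,0,0],[-0.0393,0.0133,0,0,0,0,0],[-0.0393,0.0133,0,0,0,0,0],[0,0,0,0,0,0,0],[0,0,0,0,0,0,0]]'
python3 - <<'E'
from h import *
plan([.5555,-.074,.147],11.2)
p,d=snap('wrist'); cv2.imwrite('pics/wrist1.png',cv2.cvtColor(p,cv2.COLOR_RGB2BGR))
p,W=cloud('wrist'); z=W[...,2]; k=(z>.14)&(z<.155)&(p.min(-1)>100); print(k.sum())
Q=W[k]; Q=Q[(Q[:,1]<-.05)&(Q[:,1]>-.17)&(abs(Q[:,0]-.56)<.03)]; print(len(Q),np.median(Q[:,2]),cv2.minAreaRect((Q[:,:2]*1000).astype(np.float32)))
E
```

```text
time: 0.8
tcp_pos: [0.2245, 0.5019, 0.3008]
tcp_rot: [0.0, 0.637, 0.771, -0.0]
wrist_force: [0.6, 0.5, -0.5]
grip_width: 0.043
time: 2.6
tcp_pos: [0.5556, -0.0738, 0.3001]
tcp_rot: [-0.001, 0.635, 0.772, -0.0]
wrist_force: [-0.8, 0.5, -0.7]
grip_width: 0.043
tcp [ 0.5556 -0.0738  0.3001] turn deg [-0.07 -0.04 -0.06] shift mm [-2.000e-01 -1.000e-01  1.531e+02]
2095
1801 0.1468991647743509 ((564.1971435546875, -114.81591796875), (17.982650756835938, 80.81936645507812), 11.509873390197754)
```

View pics/wrist1.png

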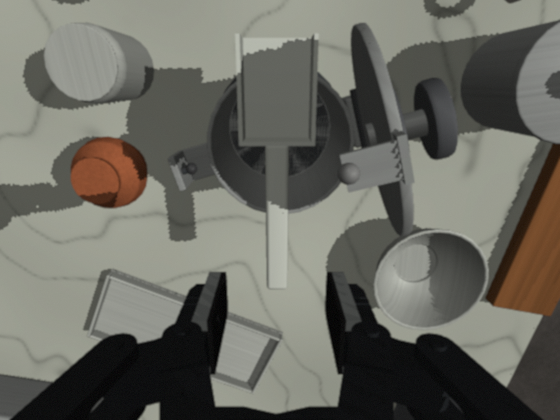

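The wrist view shows the handle (277,145)–(277,290) centred between the fingers and the lid at x≈385, clear of the gripper. I'll go down, grip and lift.

```bash
python3 -m jog '[[0,0,0.035,0,0,0,0],[0,0,0.035,0,0,0,0],[0,0,0.035,0,0,0,0],[0,0,0.025,0,0,0,0],[0,0,0.015,0,0,0,0],[0,0,0.009,0,0,0,0],[0,0,0,0,0,0,0],[0,0,0,0,0,0,0]]'
python3 -m jog '[[0,0,0,0,0,0,-1],[0,0,0,0,0,0,-1],[0,0,0,0,0,0,-1],[0,0,0,0,0,0,-1],[0,0,0,0,0,0,-1],[0,0,0,0,0,0,-1]]' 50
python3 -m jog '[[0,0,-0.01,0,0,0,-1],[0,0,-0.02,0,0,0,-1],[0,0,-0.03,0,0,0,-1],[0,0,-0.03,0,0,0,-1],[0,0,-0.02,0,0,0,-1],[0,0,0,0,0,0,-1],[0,0,0,0,0,0,-1]]'
python3 - <<'E'
from h import *
p,d=snap('wrist'); p,W=cloud('wrist'); z=W[...,2]
c=p; cv2.imwrite('pics/wrist2.png',cv2.cvtColor(c,cv2.COLOR_RGB2BGR))
t=r.state()['tcp_pos']; print(t)
k=(abs(z-t[2])<.02)&(p.min(-1)>60); Q=W[k]; print(len(Q))
Q=Q[abs((Q[:,0]-t[0])+(Q[:,1]-t[1])*.199)<.05]
for a,b in((-.2,-.05),(-.05,0),(0,.05),(.05,.15)):
    q=Q[(Q[:,1]-t[1]>a)&(Q[:,1]-t[1]<b)]; print(a,b,len(q),np.median(q,0) if len(q) else '', q[:,1].max()-t[1] if len(q) else '')
E
```

```text
time: 3.45
tcp_pos: [0.556, -0.073, 0.1476]
tcp_rot: [0.0, 0.634, 0.773, 0.0]
wrist_force: [-0.3, -0.1, -0.1]
grip_width: 0.0427
time: 4.05
tcp_pos: [0.5562, -0.0734, 0.1478]
tcp_rot: [0.001, 0.635, 0.773, 0.0]
wrist_force: [-2.5, 1.0, 6.7]
grip_width: 0.0165
time: 4.75
tcp_pos: [0.5555, -0.0733, 0.2566]
tcp_rot: [0.0, 0.635, 0.773, 0.0]
wrist_force: [0.5, -0.0, -1.4]
grip_width: 0.0166
[ 0.55520456 -0.07327715  0.25587395]
50544
-0.2 -0.05 134 [ 0.56316275 -0.12458522  0.25550129] -0.050006538935270184
-0.05 0 4027 [ 0.56059658 -0.09670258  0.2556487 ] -5.765728323794961e-06
0 0.05 11564 [ 0.54941339 -0.03267628  0.25546414] 0.0499925587328628
0.05 0.15 30926 [0.541907   0.00714245 0.23720264] 0.11522026202985006
```

View pics/wrist2.png

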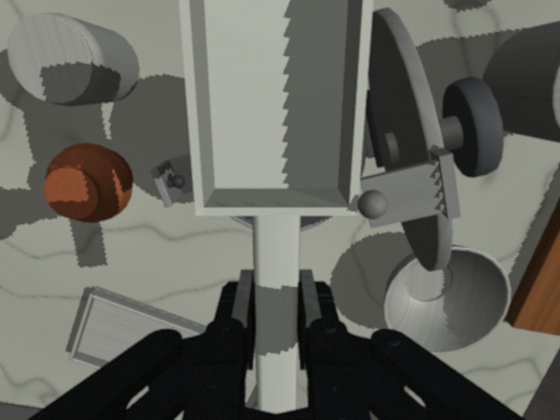

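```bash
python3 -m jog '[[0,0,-0.015,0,0,0,-1],[-0.01,0,-0.015,0,0,0,-1],[-0.0289,-0.0132,0,0,0,0,-1],[-0.0289,-0.0132,0,0,0,0,-1],[-0.0289,-0.0132,0,0,0,0,-1],[-0.0289,-0.0132,0,0,0,0,-1],[-0.0289,-0.0132,0,0,0,0,-1],[-0.0289,-0.0132,0,0,0,0,-1],[-0.0289,-0.0132,0,0,0,0,-1],[-0.0289,-0.0132,0,0,0,0,-1],[0,0,0,0,0,-6.58,-1],[0,0,0,0,0,-6.58,-1],[0,0,0,0,0,-6.58,-1],[0,0,0,0,0,-6.58,-1],[0,0,0,0,0,-6.58,-1],[0,0,0,0,0,-6.58,-1],[0,0,0,0,0,-6.58,-1],[0,0,0,0,0,-6.58,-1],[0,0,0,0,0,-6.58,-1],[0,0,0,0,0,-6.58,-1]]'
python3 -m jog '[[0,0,0,0,0,0,-1],[0,0,0,0,0,0,-1]]'
python3 - <<'E'
from h import *
plan([.4985,-.3306,.05],77)
snap('side'); p,W=cloud('side'); snap('top'); 
cv2.imwrite('pics/side2.png',cv2.cvtColor(p,cv2.COLOR_RGB2BGR))
# tray from side cam original can be occluded; rim pts
reg=np.hypot(W[...,0]-.48,W[...,1]+.327)<.14
for n in('top','side'):
    p,W=cloud(n); z=W[...,2]
    t=(z>.012)&(z<.025)&(np.hypot(W[...,0]-.48,W[...,1]+.327)<.15); Q=W[t]; print(n,t.sum(),cv2.minAreaRect((Q[:,:2]*1000).astype(np.float32)))
E
```

```text
time: 6.8
tcp_pos: [0.4987, -0.3302, 0.2851]
tcp_rot: [-0.001, 0.111, 0.994, 0.001]
wrist_force: [-0.7, -0.7, -1.1]
grip_width: 0.0171
time: 7.0
tcp_pos: [0.4989, -0.3303, 0.2858]
tcp_rot: [-0.001, 0.115, 0.993, 0.0]
wrist_force: [0.8, 0.3, -0.5]
grip_width: 0.0165
tcp [ 0.4989 -0.3303  0.2858] turn deg [ 0.04 -0.08 -0.17] shift mm [  0.3  -0.3 235.8]
top 597 ((481.5049133300781, -326.2422790527344), (101.68946838378906, 240.077880859375), 77.11311340332031)
side 1247 ((481.5677795410156, -327.3941650390625), (101.29569244384766, 241.38619995117188), 77.24376678466797)
```

View pics/side2.png

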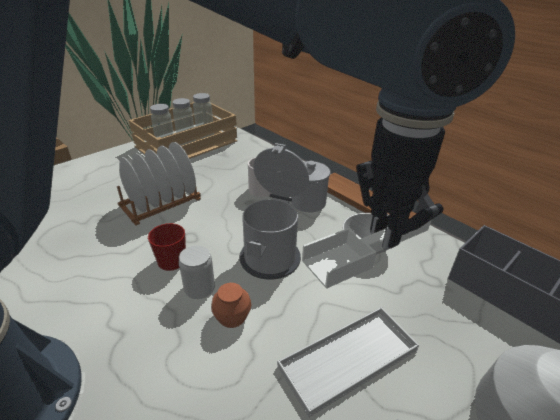

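The side view shows the scoop held level above the tray, whose corners are at (280,360), (380,313), (417,347) and (310,408), with the jar mouth clear. The two tray fits agree within 1.5 mm. Next is the descent.

```bash
python3 -m jog '[[0,0,0.03,0,0,0,-1],[0,0,0.045,0,0,0,-1],[0,0,0.045,0,0,0,-1],[0,0,0.045,0,0,0,-1],[0,0,0.035,0,0,0,-1],[0,0,0.025,0,0,0,-1],[0,0,0.015,0,0,0,-1],[0,0,0.006,0,0,0,-1],[0,0,0,0,0,0,-1],[0,0,0,0,0,0,-1]]'
python3 -m jog '[[0,0,0.003,0,0,0,-1],[0,0,0.003,0,0,0,-1],[0,0,0.003,0,0,0,-1],[0,0,0.0015,0,0,0,-1],[0,0,0,0,0,0,-1],[0,0,0,0,0,0,-1]]'
```

```text
time: 8.1
tcp_pos: [0.4997, -0.331, 0.042]
tcp_rot: [0.001, 0.113, 0.994, -0.0]
wrist_force: [-0.5, 0.1, -1.1]
grip_width: 0.0165
time: 8.7
tcp_pos: [0.4991, -0.3305, 0.0303]
tcp_rot: [-0.0, 0.113, 0.994, 0.0]
wrist_force: [-0.8, 1.0, -0.2]
grip_width: 0.0166
```

```bash
python3 -m jog '[[0,0,0.001,0,0,0,-1],[0,0,0.001,0,0,0,-1],[0,0,0,0,0,0,-1]]'
python3 -m jog '[[0,0,0.001,0,0,0,-1],[0,0,0,0,0,0,-1],[0,0,0,0,0,0,-1]]'
```

```text
time: 9.0
tcp_pos: [0.499, -0.3304, 0.0281]
tcp_rot: [-0.0, 0.113, 0.994, 0.0]
wrist_force: [0.4, 0.1, -0.6]
grip_width: 0.0166
time: 9.3
tcp_pos: [0.4991, -0.3305, 0.0273]
tcp_rot: [-0.0, 0.113, 0.994, -0.0]
wrist_force: [-0.5, 1.5, -1.1]
grip_width: 0.0169
```

```bash
python3 - <<'E'
from h import *
s=r.state(); print(s['wrist_force'],s['tcp_pos'],s['ft_torque'])
snap('wrist'); p,W=cloud('wrist'); z=W[...,2]
cv2.imwrite('pics/wrist3.png',cv2.cvtColor(p,cv2.COLOR_RGB2BGR))
E
```

```text
[-0.52297035  1.52879656 -1.14037634] [ 0.49907968 -0.33048344  0.02728266] [ 0.01923814 -0.01079664  0.0381583 ]
```

View pics/wrist3.png

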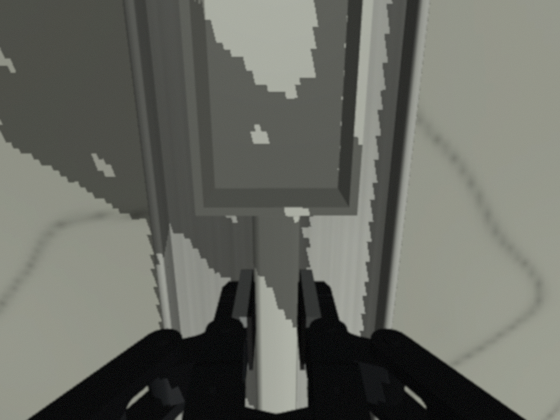

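The wrist view shows the scoop inside the tray walls (x≈140 and x≈405), straight and centred, with no floor contact force yet. I'll keep lowering in 1 mm steps.

```bash
for i in 1; do :; done; python3 -m jog '[[0,0,0.001,0,0,0,-1],[0,0,0,0,0,0,-1],[0,0,0,0,0,0,-1]]'
```

```text
time: 9.65
tcp_pos: [0.4992, -0.3306, 0.0269]
tcp_rot: [0.0, 0.113, 0.994, -0.0]
wrist_force: [-3.1, 1.4, 6.6]
grip_width: 0.0168
```

```bash
python3 -m jog '[[0,0,0.001,0,0,0,-1],[0,0,0,0,0,0,-1],[0,0,0,0,0,0,-1]]'
```

```text
time: 9.95
tcp_pos: [0.4992, -0.3306, 0.0269]
tcp_rot: [0.0, 0.113, 0.994, -0.0]
wrist_force: [-5.8, 4.4, 19.2]
grip_width: 0.0162
```

Contact at TCP z 0.027. I'll ease back 1 mm, release and retreat.

```bash
python3 -m jog '[[0,0,-0.0012,0,0,0,-1],[0,0,0,0,0,0,-1],[0,0,0,0,0,0,-0.4],[0,0,0,0,0,0,-0.2],[0,0,0,0,0,0,0],[0,0,0,0,0,0,0],[0,0,0,0,0,0,0]]'
python3 -m jog '[[0,0,-0.01,0,0,0,0],[0,0,-0.02,0,0,0,0],[0,0,-0.04,0,0,0,0],[0,0,-0.045,0,0,0,0],[0,0,-0.045,0,0,0,0],[0,0,-0.045,0,0,0,0],[0,0,-0.045,0,0,0,0],[0,0,-0.02,0,0,0,-1],[0,0,0,0,0,0,-1],[0,0,0,0,0,0,-1]]'
python3 - <<'E'
from h import *
snap('wrist'); p,W=cloud('wrist'); z=W[...,2]
cv2.imwrite('pics/wrist4.png',cv2.cvtColor(p,cv2.COLOR_RGB2BGR))
snap('side'); pp,V=cloud('side')
for n,P in(('wrist',W),('side',V)):
    x=(P[...,:2]-[.4815,-.3268])@np.array([[-.974,-.225],[.225,-.974]])  # scoop-ish axes
    k=(abs(x[...,0])<.112)&(abs(x[...,1])<.03)&(P[...,2]>.012)&(P[...,2]<.06)
    for a in range(-110,110,20):
        m=k&(x[...,0]*1000>a)&(x[...,0]*1000<a+20); print(n,a,m.sum(),np.round(np.nanpercentile(P[...,2][m],[50,95]),4) if m.sum() else '',np.round(np.median(x[...,1][m]),4) if m.sum() else '')
E
```

```text
time: 10.65
tcp_pos: [0.4991, -0.3305, 0.0264]
tcp_rot: [-0.0, 0.113, 0.994, 0.0]
wrist_force: [0.4, 0.1, 0.5]
grip_width: 0.0424
time: 11.65
tcp_pos: [0.4988, -0.3303, 0.2964]
tcp_rot: [0.0, 0.113, 0.994, -0.0]
wrist_force: [-0.3, 0.5, -0.8]
grip_width: 0.0006
wrist -110 131 [0.0258 0.0273] -0.0002
wrist -90 262 [0.026  0.0273] -0.0002
wrist -70 271 [0.026  0.0274] -0.0013
wrist -50 275 [0.0259 0.0273] -0.0013
wrist -30 289 [0.026  0.0273] -0.0013
wrist -10 314 [0.0259 0.0273] -0.0002
wrist 10 486 [0.0264 0.033 ] -0.0002
wrist 30 166 [0.0317 0.0335] 0.0245
wrist 50 177 [0.0319 0.0333] -0.0253
wrist 70 183 [0.0318 0.0334] 0.0246
wrist 90 68 [0.0319 0.0336] -0.0252
side -110 60 [0.0255 0.0271] 0.0034
side -90 113 [0.0259 0.0276] 0.0046
side -70 123 [0.0257 0.0275] 0.0047
side -50 124 [0.0258 0.028 ] 0.0042
side -30 128 [0.0258 0.0276] 0.0044
side -10 132 [0.0258 0.0281] 0.0042
side 10 286 [0.0262 0.0331] 0.002
side 30 153 [0.0252 0.0333] 0.0257
side 50 159 [0.0255 0.0334] 0.0252
side 70 160 [0.0257 0.0331] 0.0261
side 90 85 [0.0252 0.0333] 0.0259
```

View pics/wrist4.png

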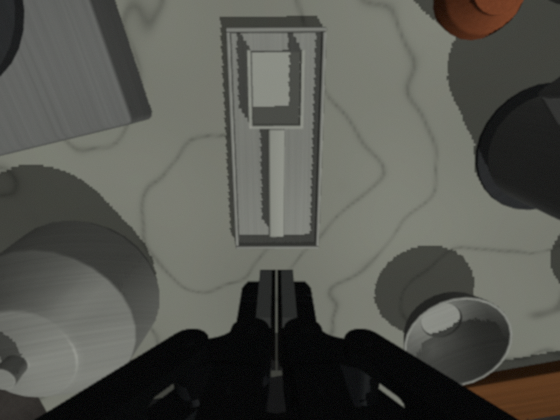

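The scoop lies flat in the tray: handle top at 26 mm, bowl rim at 32 mm, against 4+22 and 4+28 expected. Next I'll plan the lid push with closed fingers from behind, near its free edge.

```bash
python3 - <<'E'
from h import *
s=r.state(); T=imaging.calibration('wrist')['pose']; print('cam rel tool',rot().inv().apply(T[:3,3]-s['tcp_pos']).round(3))
plan([.638,.0048,.325],116.5)
plan([.638,.0048,.252],116.5)
# lid angle recheck from fresh side view
p,V=cloud('side'); u=np.array([.895,.446]); x=(V[...,:2]-[.611,-.0086])@u; y=(V[...,:2]-[.611,-.0086])@np.array([-.446,.895]); z=V[...,2]
for lo in range(150,275,15):
    k=(abs(y)<.03)&(abs(x)<.06)&(z*1000>lo)&(z*1000<lo+15)
    if k.sum()>5: print(lo,k.sum(),np.percentile(x[k],[10,50,90]).round(4))
prev=None
for th in [84.4,80,75,70,65,60,55,50,45,40,35,30,25,20,15,10,8,6,4,2,0]:
    a=np.radians(th); rho=.106+.019*(1-th/84.4)
    c=np.array([-rho*np.cos(a)+.006*np.sin(a)+.011,.128+rho*np.sin(a)+.006*np.cos(a)+.018])
    print(th,'jarx,z',c.round(4),'' if prev is None else ('shift x,z',(-1000*(c-prev)).round(1))); prev=c
E
```

```text
cam rel tool [ 0.084  0.001 -0.126]
tcp [ 0.4986 -0.3301  0.2951] turn deg [  0.1   -0.1  -39.48] shift mm [-274.2  237.5  -29.9]
tcp [ 0.4986 -0.3301  0.2951] turn deg [  0.1   -0.1  -39.48] shift mm [-274.2  237.5   43.1]
150 129 [-0.004  -0.0023 -0.0007]
165 139 [-0.0057 -0.004  -0.0026]
180 134 [-0.0089 -0.0058 -0.0039]
195 160 [-0.0096 -0.0072 -0.0056]
210 151 [-0.0101 -0.0085 -0.0074]
225 158 [-0.0115 -0.0101 -0.0086]
240 130 [-0.0129 -0.0113 -0.0096]
255 120 [-0.0375 -0.0194 -0.01  ]
84.4 jarx,z [0.0066 0.2521] 
80 jarx,z [-0.0017  0.2524] ('shift x,z', array([ 8.3, -0.3]))
75 jarx,z [-0.0112  0.252 ] ('shift x,z', array([9.5, 0.4]))
70 jarx,z [-0.0207  0.2507] ('shift x,z', array([9.5, 1.3]))
65 jarx,z [-0.0302  0.2486] ('shift x,z', array([9.5, 2.1]))
60 jarx,z [-0.0396  0.2456] ('shift x,z', array([9.3, 3. ]))
55 jarx,z [-0.0487  0.2417] ('shift x,z', array([9.1, 3.9]))
50 jarx,z [-0.0575  0.237 ] ('shift x,z', array([8.8, 4.7]))
45 jarx,z [-0.066   0.2315] ('shift x,z', array([8.5, 5.5]))
40 jarx,z [-0.074   0.2252] ('shift x,z', array([8. , 6.3]))
35 jarx,z [-0.0815  0.2181] ('shift x,z', array([7.5, 7.1]))
30 jarx,z [-0.0884  0.2103] ('shift x,z', array([6.9, 7.8]))
25 jarx,z [-0.0947  0.2019] ('shift x,z', array([6.2, 8.4]))
20 jarx,z [-0.1002  0.1929] ('shift x,z', array([5.5, 9. ]))
15 jarx,z [-0.1049  0.1833] ('shift x,z', array([4.7, 9.6]))
10 jarx,z [-0.1088  0.1732] ('shift x,z', array([ 3.9, 10.1]))
8 jarx,z [-0.1102  0.1691] ('shift x,z', array([1.3, 4.1]))
6 jarx,z [-0.1113  0.1649] ('shift x,z', array([1.2, 4.2]))
4 jarx,z [-0.1124  0.1606] ('shift x,z', array([1. , 4.2]))
2 jarx,z [-0.1133  0.1563] ('shift x,z', array([0.9, 4.3]))
0 jarx,z [-0.114  0.152] ('shift x,z', array([0.7, 4.3]))
```

```bash
python3 -m jog '[[0,0,-0.006,0,0,-7.9,-1],[0,0,-0.006,0,0,-7.9,-1],[0,0,-0.006,0,0,-7.9,-1],[0,0,-0.006,0,0,-7.9,-1],[0,0,-0.006,0,0,-7.9,-1],[-0.0305,0.0264,0,0,0,0,-1],[-0.0305,0.0264,0,0,0,0,-1],[-0.0305,0.0264,0,0,0,0,-1],[-0.0305,0.0264,0,0,0,0,-1],[-0.0305,0.0264,0,0,0,0,-1],[-0.0305,0.0264,0,0,0,0,-1],[-0.0305,0.0264,0,0,0,0,-1],[-0.0305,0.0264,0,0,0,0,-1],[-0.0305,0.0264,0,0,0,0,-1],[0,0,0,0,0,0,-1],[0,0,0,0,0,0,-1]]'
python3 - <<'E'
from h import *
plan([.638,.0048,.252],116.5)
snap('side'); p,V=cloud('side'); cv2.imwrite('pics/side5.png',cv2.cvtColor(cv2.resize(p[60:300,180:460],None,fx=2.5,fy=2.5),cv2.COLOR_RGB2BGR))
E
```

```text
time: 13.35
tcp_pos: [0.6384, 0.0053, 0.3249]
tcp_rot: [-0.001, -0.23, 0.973, 0.0]
wrist_force: [0.9, -0.8, 0.5]
grip_width: 0.0002
tcp [0.6384 0.0053 0.3249] turn deg [ 0.06 -0.13  0.11] shift mm [ 0.5 -0.3 72.9]
```

View pics/side5.png

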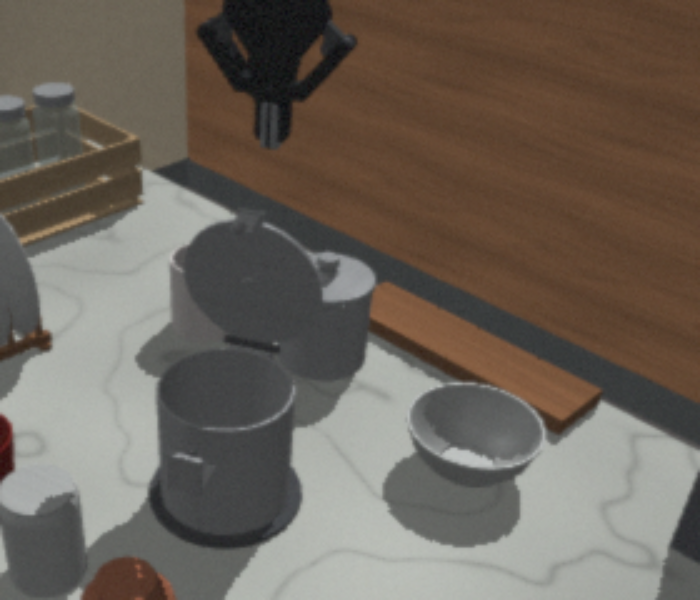

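The picture shows the closed fingers at (272,135), behind and above the lid's free edge (tongue at (250,218)). I'll descend behind it and come up to contact.

```bash
python3 -m jog '[[0,0,0.025,0,0,0,-1],[0,0,0.028,0,0,0,-1],[0,0,0.02,0,0,0,-1],[0,0,0,0,0,0,-1],[0.009,0,0,0,0,0,-1],[0.008,0,0,0,0,0,-1],[0,0,0,0,0,0,-1]]'
python3 -m jog '[[0.0065,0,0,0,0,0,-1],[0.0083,0,0,0,0,0,-1],[0.0095,0,0,0,0,0,-1],[0.0095,0,0.001,0,0,0,-1],[0.0095,0,0.002,0,0,0,-1],[0.0093,0,0.003,0,0,0,-1],[0,0,0,0,0,0,-1]]'
```

```text
time: 14.1
tcp_pos: [0.6228, -0.0037, 0.2549]
tcp_rot: [0.001, -0.229, 0.973, -0.0]
wrist_force: [0.0, 0.0, -0.5]
grip_width: 0.0002
time: 14.8
tcp_pos: [0.5751, -0.0269, 0.2471]
tcp_rot: [-0.001, -0.229, 0.973, 0.0]
wrist_force: [0.2, 0.7, 0.1]
grip_width: 0.0003
```

```bash
python3 - <<'E'
from h import *
def lid(n='side'):
    snap(n); p,V=cloud(n); u=np.array([.895,.446]); x=(V[...,:2]-[.611,-.0086])@u; y=(V[...,:2]-[.611,-.0086])@np.array([-.446,.895]); z=V[...,2]
    for lo in range(-140,20,20):
        k=(abs(y)<.06)&(x*1000>lo)&(x*1000<lo+20)&(z>.13)&(z<.27)
        if k.sum()>5: print(n,lo,k.sum(),np.percentile(z[k],[10,50,90]).round(4))
    return p
p=lid('side'); t=r.state()['tcp_pos']; print('jarx',(t[:2]-[.611,-.0086])@[.895,.446],(t[:2]-[.611,-.0086])@[-.446,.895],t[2])
cv2.imwrite('pics/side6.png',cv2.cvtColor(cv2.resize(p[60:300,180:460],None,fx=2.5,fy=2.5),cv2.COLOR_RGB2BGR))
E
```

```text
side -100 46 [0.2355 0.2386 0.2414]
side -80 138 [0.2373 0.2431 0.2506]
side -60 613 [0.204  0.224  0.2597]
side -40 469 [0.1682 0.1839 0.1979]
side -20 346 [0.1342 0.1535 0.2155]
side 0 7 [0.1317 0.2025 0.2072]
jarx -0.03965624901303444 -0.00047412642952606235 0.24734354047762547
```

View pics/side6.png

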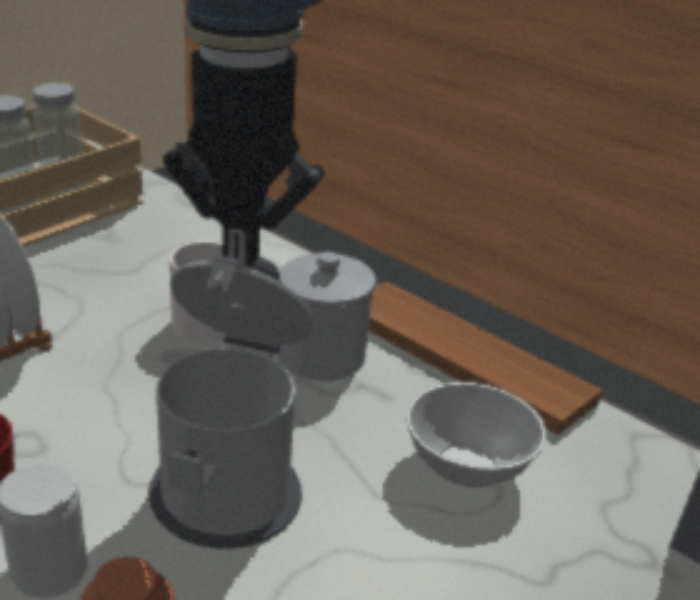

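The lid is following the fingers, at about 60° (its face at (235,300), fingers behind it at (240,245)). I'll continue the arc.

```bash
python3 -m jog '[[0.0091,0,0.0045,0,0,0,-1],[0.0088,0,0.0055,0,0,0,-1],[0.0085,0,0.0055,0,0,0,-1],[0.008,0,0.0063,0,0,0,-1],[0.0075,0,0.0071,0,0,0,-1],[0.0069,0,0.0078,0,0,0,-1],[0.0062,0,0.0084,0,0,0,-1],[0.0055,0,0.009,0,0,0,-1],[0,0,0,0,0,0,-1]]'
python3 -m jog '[[0.0047,0,0.0096,0,0,0,-1],[0.0039,0,0.0101,0,0,0,-1],[0,0,0,0,0,0,-1],[0,0,0,0,0,0,-1]]'
python3 - <<'E'
from h import *
t=r.state()['tcp_pos']; print('jarx',(t[:2]-[.611,-.0086])@[.895,.446],(t[:2]-[.611,-.0086])@[-.446,.895],t[2])
E
```

```text
time: 15.75
tcp_pos: [0.521, -0.0536, 0.192]
tcp_rot: [-0.001, -0.229, 0.973, 0.0]
wrist_force: [0.3, -0.6, 0.7]
grip_width: -0.0002
time: 16.15
tcp_pos: [0.5144, -0.0573, 0.1734]
tcp_rot: [-0.0, -0.229, 0.973, 0.0]
wrist_force: [-0.0, 0.1, 0.4]
grip_width: 0.0001
jarx -0.1081547127587778 -0.00047657996278686887 0.17344996715333671
```

Now the press through the catch, with force readings.

```bash
python3 -m jog '[[0.0013,0,0.0041,0,0,0,-1],[0.0012,0,0.0042,0,0,0,-1],[0.001,0,0.004,0,0,0,-1],[0,0,0,0,0,0,-1]]'
python3 -m jog '[[0,0,0.003,0,0,0,-1],[0,0,0.003,0,0,0,-1],[0,0,0,0,0,0,-1]]'
python3 -m jog '[[0,0,0.002,0,0,0,-1],[0,0,0.001,0,0,0,-1],[0,0,0,0,0,0,-1]]'
```

```text
time: 16.55
tcp_pos: [0.5111, -0.0588, 0.1609]
tcp_rot: [-0.0, -0.229, 0.973, 0.0]
wrist_force: [-0.0, -0.3, -0.3]
grip_width: 0.0001
time: 16.85
tcp_pos: [0.5112, -0.0588, 0.1549]
tcp_rot: [-0.0, -0.229, 0.973, 0.0]
wrist_force: [-0.2, -0.4, 1.0]
grip_width: -0.0002
time: 17.15
tcp_pos: [0.5113, -0.0588, 0.1522]
tcp_rot: [-0.0, -0.229, 0.973, 0.0]
wrist_force: [-0.3, -1.1, -0.2]
grip_width: 0.0002
```

```bash
python3 -m jog '[[0,0,0.002,0,0,0,-1],[0,0,0.002,0,0,0,-1],[0,0,0,0,0,0,-1]]'
python3 - <<'E'
from h import *
print(r.state()['wrist_force'])
snap('side'); p,V=cloud('side'); u=np.array([.895,.446]); x=(V[...,:2]-[.611,-.0086])@u; y=(V[...,:2]-[.611,-.0086])@np.array([-.446,.895]); z=V[...,2]
for lo in range(-140,20,15):
    k=(abs(y)<.064)&(x*1000>lo)&(x*1000<lo+15)&(z>.115)&(z<.16)
    if k.sum()>5: print(lo,k.sum(),np.percentile(z[k],[10,50,90]).round(4))
cv2.imwrite('pics/side7.png',cv2.cvtColor(cv2.resize(p[100:300,180:380],None,fx=3,fy=3,interpolation=2),cv2.COLOR_RGB2BGR))
E
```

```text
time: 17.45
tcp_pos: [0.5117, -0.0589, 0.1504]
tcp_rot: [0.0, -0.229, 0.973, -0.0]
wrist_force: [-10.1, 1.0, 25.3]
grip_width: -0.0
[-10.06182269   1.04136372  25.25629059]
-140 132 [0.12   0.1322 0.1342]
-125 382 [0.1195 0.134  0.1528]
-110 220 [0.1215 0.1338 0.1352]
-95 225 [0.1311 0.1342 0.1408]
-80 174 [0.1328 0.1345 0.1418]
-65 98 [0.1334 0.1344 0.1421]
-50 68 [0.1336 0.1345 0.1355]
-35 52 [0.1335 0.1345 0.1356]
-20 13 [0.1335 0.1342 0.1348]
```

View pics/side7.png

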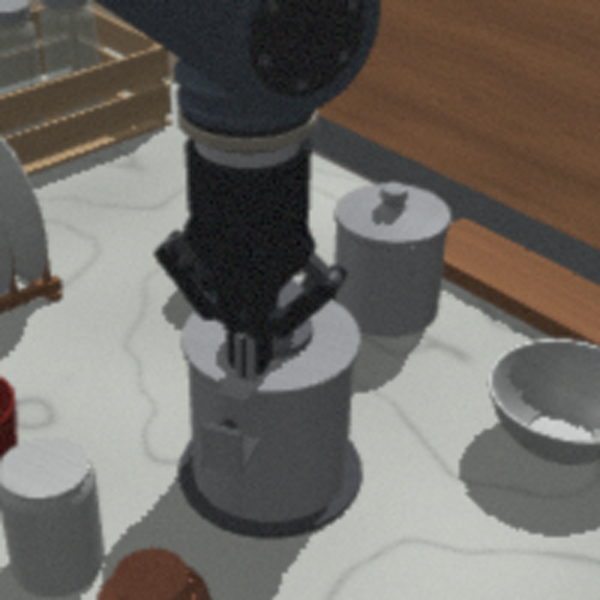

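The picture shows the lid down level on the jar, front at (240,385). Depth puts the lid top at 134 mm all along, which is the shut height, with 25 N at the fingertips. I'll lift off, check it stays shut, and find the plunger head.

```bash
python3 -m jog '[[0,0,-0.01,0,0,0,-1],[0,0,-0.03,0,0,0,-1],[0,0,-0.03,0,0,0,-1],[0,0,-0.02,0,0,0,-1],[0,0,0,0,0,0,-1],[0,0,0,0,0,0,-1]]'
python3 - <<'E'
from h import *
for n in('side','top','wrist'):
    snap(n); p,V=cloud(n); u=np.array([.895,.446]); o=[.552,-.038]; x=(V[...,:2]-o)@u; y=(V[...,:2]-o)@np.array([-.446,.895]); z=V[...,2]
    for lo in range(-60,60,20):
        k=(np.hypot(x,y)<.062)&(np.hypot(x,y)>.032)&(x*1000>lo)&(x*1000<lo+20)&(z>.11)&(z<.16)
        if k.sum()>5: print(n,lo,k.sum(),np.percentile(z[k],[10,50,90]).round(4))
    k=(abs(z-.17)<.006)&(np.hypot(x,y)<.045); Q=V[k]
    if k.sum()>20: print(n,'head',k.sum(),np.median(Q[:,2]),cv2.minEnclosingCircle((Q[:,:2]*1000).astype(np.float32)),cv2.minAreaRect((Q[:,:2]*1000).astype(np.float32)))
plan([.552,-.038,.2],116.5)
E
```

```text
time: 18.1
tcp_pos: [0.5112, -0.0588, 0.2381]
tcp_rot: [0.0, -0.229, 0.973, 0.0]
wrist_force: [-0.6, -0.0, -0.6]
grip_width: 0.0004
side -60 380 [0.114  0.1335 0.1352]
side -40 303 [0.1189 0.1343 0.1355]
side -20 191 [0.129  0.1344 0.1356]
side 0 152 [0.1331 0.1346 0.1355]
side 20 124 [0.1335 0.1344 0.1356]
side 40 65 [0.1336 0.1345 0.1352]
side head 274 0.17023923114562886 ((549.7843017578125, -38.065528869628906), 24.234174728393555) ((549.4576416015625, -39.310302734375), (45.688621520996094, 46.1420783996582), 46.14991760253906)
top 0 46 [0.1341 0.1364 0.1375]
top 20 84 [0.1339 0.1361 0.1383]
top 40 79 [0.1339 0.1359 0.1379]
wrist -60 3141 [0.1331 0.1341 0.1349]
wrist -40 3473 [0.1333 0.1341 0.1349]
wrist -20 2283 [0.1333 0.1342 0.1349]
wrist 0 2045 [0.1334 0.1341 0.135 ]
wrist 20 1554 [0.1334 0.1342 0.1349]
wrist 40 166 [0.1335 0.1341 0.1349]
wrist head 231 0.16865544228086693 ((544.6845703125, -34.951602935791016), 22.337060928344727) ((536.5319213867188, -34.03562927246094), (44.660301208496094, 17.51080322265625), 83.58946228027344)
tcp [ 0.5109 -0.0587  0.2372] turn deg [ 0.07 -0.09  0.02] shift mm [-46.    0.2  37.2]
```

The lid stays shut with nothing touching it: 134 mm from front to hinge. The head centre is at (0.5505, −0.038) with its top at 170 mm. Moving over it for the first press.

```bash
python3 -m jog '[[-0.015,0,0,0,0,0,-1],[-0.02,0,0,0,0,0,-1],[-0.01,0,0.01,0,0,0,-1],[0,0,0.015,0,0,0,-1],[0,0,0.015,0,0,0,-1],[0,0,0.008,0,0,0,-1],[0,0,0,0,0,0,-1],[0,0,0,0,0,0,-1]]'
python3 -m jog '[[0,0,0.003,0,0,0,-1],[0,0,0.003,0,0,0,-1],[0,0,0.003,0,0,0,-1],[0,0,0.003,0,0,0,-1],[0,0,0.002,0,0,0,-1],[0,0,0,0,0,0,-1],[0,0,0,0,0,0,-1]]'
```

```text
time: 19.05
tcp_pos: [0.5516, -0.0388, 0.1904]
tcp_rot: [-0.0, -0.229, 0.973, 0.0]
wrist_force: [0.8, 0.7, 1.1]
grip_width: -0.0001
time: 19.75
tcp_pos: [0.5521, -0.0388, 0.1772]
tcp_rot: [0.001, -0.229, 0.973, -0.0]
wrist_force: [-1.7, -0.4, 8.5]
grip_width: 0.0001
```

```bash
python3 -m jog '[[0,0,0.002,0,0,0,-1],[0,0,0.002,0,0,0,-1],[0,0,0.001,0,0,0,-1],[0,0,0,0,0,0,-1],[0,0,0,0,0,0,-1],[0,0,0,0,0,0,-1]]'
python3 -m jog '[[0,0,0.001,0,0,0,-1],[0,0,0,0,0,0,-1],[0,0,0,0,0,0,-1],[0,0,0,0,0,0,-1],[0,0,0,0,0,0,-1]]'
```

```text
time: 20.35
tcp_pos: [0.5521, -0.0389, 0.1728]
tcp_rot: [0.001, -0.229, 0.973, -0.0]
wrist_force: [-3.8, -0.3, 13.9]
grip_width: 0.0001
time: 20.85
tcp_pos: [0.5522, -0.0389, 0.1726]
tcp_rot: [0.001, -0.229, 0.973, -0.001]
wrist_force: [-7.4, 0.4, 22.7]
grip_width: 0.0001
```

The plunger is on its stop: the force jumped to 23 N and z held at 0.1726, the expected 0.1725. Releasing fully, then two more strokes.

```bash
python3 -m jog '[[0,0,-0.006,0,0,0,-1],[0,0,-0.01,0,0,0,-1],[0,0,-0.008,0,0,0,-1],[0,0,0,0,0,0,-1],[0,0,0,0,0,0,-1],[0,0,0,0,0,0,-1],[0,0,0,0,0,0,-1]]'
python3 - <<'E'
from h import *
snap('side'); p,V=cloud('side'); k=(np.hypot(V[...,0]-.551,V[...,1]+.038)<.03)&(V[...,2]>.15)&(V[...,2]<.175); print(k.sum(),np.percentile(V[...,2][k],[25,50,75]))
E
python3 -m jog '[[0,0,0.006,0,0,0,-1],[0,0,0.006,0,0,0,-1],[0,0,0.004,0,0,0,-1],[0,0,0.004,0,0,0,-1],[0,0,0.004,0,0,0,-1],[0,0,0,0,0,0,-1],[0,0,0,0,0,0,-1],[0,0,0,0,0,0,-1],[0,0,0,0,0,0,-1],[0,0,0,0,0,0,-1]]'
python3 -m jog '[[0,0,-0.006,0,0,0,-1],[0,0,-0.01,0,0,0,-1],[0,0,-0.008,0,0,0,-1],[0,0,0,0,0,0,-1],[0,0,0,0,0,0,-1],[0,0,0,0,0,0,-1],[0,0,0,0,0,0,-1]]'
python3 -m jog '[[0,0,0.006,0,0,0,-1],[0,0,0.006,0,0,0,-1],[0,0,0.004,0,0,0,-1],[0,0,0.004,0,0,0,-1],[0,0,0.004,0,0,0,-1],[0,0,0.0005,0,0,0,-1],[0,0,0,0,0,0,-1],[0,0,0,0,0,0,-1],[0,0,0,0,0,0,-1],[0,0,0,0,0,0,-1]]'
python3 -m jog '[[0,0,-0.006,0,0,0,-1],[0,0,-0.01,0,0,0,-1],[0,0,-0.01,0,0,0,-1],[0,0,-0.03,0,0,0,-1],[0,0,-0.04,0,0,0,-1],[0,0,-0.04,0,0,0,-1],[0,0,-0.03,0,0,0,-1],[0,0,0,0,0,0,-1],[0,0,0,0,0,0,-1]]'
```

```text
time: 21.55
tcp_pos: [0.5514, -0.0387, 0.1939]
tcp_rot: [-0.0, -0.229, 0.973, 0.0]
wrist_force: [-0.0, -0.3, 0.8]
grip_width: -0.0004
255 [0.16700753 0.16992036 0.17066371]
time: 22.6
tcp_pos: [0.5521, -0.0389, 0.1725]
tcp_rot: [0.001, -0.229, 0.973, -0.0]
wrist_force: [-8.7, -0.2, 27.9]
grip_width: -0.0001
time: 23.3
tcp_pos: [0.5514, -0.0387, 0.1938]
tcp_rot: [-0.0, -0.229, 0.973, 0.0]
wrist_force: [-0.9, -0.0, -0.3]
grip_width: -0.0003
time: 24.3
tcp_pos: [0.5522, -0.0389, 0.1725]
tcp_rot: [0.001, -0.229, 0.973, -0.001]
wrist_force: [-10.5, 1.5, 32.9]
grip_width: 0.0001
time: 25.2
tcp_pos: [0.5515, -0.0387, 0.3354]
tcp_rot: [-0.0, -0.229, 0.973, 0.0]
wrist_force: [-0.1, 0.0, -0.9]
grip_width: -0.0002
```

Three full strokes done. Final check: lid, plunger, scoop and bystanders.

```bash
cp top.npz /tmp/; python3 - <<'E'
from h import *
a=cv2.imread('pics/side0.png'); snap('side'); p,V=cloud('side'); b=cv2.cvtColor(p,cv2.COLOR_RGB2BGR)
k=(np.hypot(V[...,0]-.551,V[...,1]+.038)<.026)&(V[...,2]>.15)&(V[...,2]<.175); print('head z',np.median(V[...,2][k]))
rr=np.hypot(V[...,0]-.552,V[...,1]+.038); k=(rr<.06)&(rr>.035)&(V[...,2]>.125)&(V[...,2]<.145); print('lid z',np.percentile(V[...,2][k],[5,50,95]))
x=(V[...,:2]-[.4815,-.3268])@np.array([[-.974,-.225],[.225,-.974]])
k=(abs(x[...,0])<.112)&(abs(x[...,1])<.035)&(V[...,2]>.012)&(V[...,2]<.06); print('scoop x range',x[...,0][k].min(),x[...,0][k].max(),'z',np.percentile(V[...,2][k&(x[...,0]<0)],50))
g=lambda i:cv2.cvtColor(i,cv2.COLOR_BGR2GRAY).astype(np.float32)
for n,(u0,v0,u1,v1) in dict(cup=(145,222,190,272),tin=(175,245,217,300),burner=(208,280,255,330),bowl=(340,212,400,258),rack=(115,140,202,222)).items():
    (dx,dy),q=cv2.phaseCorrelate(g(a)[v0:v1,u0:u1],g(b)[v0:v1,u0:u1]); print(n,round(dx,2),round(dy,2),round(q,2))
cv2.imwrite('pics/side8.png',b)
E
```

```text
head z 0.17003519098563064
lid z [0.13309992 0.1345233  0.13588806]
scoop x range -0.10150173834159978 0.09848660933749664 z 0.0258110858835231
cup 0.49 0.01 1.02
tin 0.44 -0.0 1.02
burner 0.15 0.02 0.87
bowl 0.01 -0.02 1.0
rack -0.03 0.01 1.03
```

View pics/side8.png

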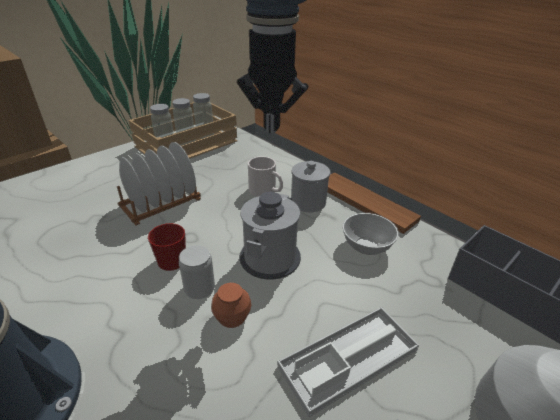

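The final view shows the jar shut with its plunger up at (270,203) and the scoop flat in the tray around (345,360). Nothing has visibly moved and the gripper is clear. Handing in.

```bash
python3 -c "
from workcell import r
print(r.close_job())"
```

```text
the job is handed in; nothing more can be done
None
```

The job was done in the order asked and handed in at about 25 s of the 67 s allowed.

- **Scoop:** I lowered it until it touched the tray floor, eased back 1 mm and released it. It lies flat inside the walls, with its handle top at 26 mm and bowl rim at 32 mm, as expected.
- **Lid:** I pushed it shut with closed fingers until it sat flat. Its top reads about 134 mm all over with nothing touching it. I did not see the snap itself in the force readings; that it is caught is inferred from the lid staying down.
- **Plunger:** I made three full strokes, each pressed to the stop at 23–33 N, with the TCP halting at 172.5 mm, and let fully back up. The head finished at 170 mm, which is up.
- **Other things on the bench:** Comparing pictures showed 0 to 0.15 px of apparent shift for the burner, bowl and rack. The cup and tin showed 0.4–0.5 px (under about 1 mm), which I put down to changed shadows because the gripper stayed well clear of both. I checked the mug and plain jar only by eye; both stand where they were.

Two readings were slightly off. The grip width on the handle read 16.5 mm against the 18 mm given. Pressing down on the scoop briefly reached 19 N before I eased back.

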